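# Tension the belt drive and lock it

### The arm

A 6-joint arm with a two-finger parallel gripper is mounted at the origin on the work surface. World frame = base frame: x ahead of the robot, y to its left, z up, the work surface at z = 0. Lengths are in mm, angles in rad, forces in N, time in s.
With the tool pointing down it reaches from about 350 to 975 mm from the base axis. Payload 7.1 kg.
Tool frame: the origin (TCP) lies midway between the tips of the shut fingers; the grasp point (between the pads) lies hold_point_z behind it (hold_point_z is the distance from the TCP to the grasp point, in mm); z points along the fingers, y is the line along which they close (so a half turn about z gives the same grasp; the last joint's range is limited). The gripper opens to 88 mm and grips with 3 to 60 N. Pads are 20 mm wide; open, the fingers measure 115 mm over their backs; the gripper's body (75 mm by 178 mm) begins 61 mm behind the grasp point.
Start: joints at [1.175, 0.423, 1.63, -0, 1.089, -0.019], TCP at [229.934, 581.15, 222.675] pointing down, gripper open.
Joint ranges: [-3, 3], [-0.9, 2.11], [0.09, 2.58], [-1.31, 4.45], [0.11, 2.69], [-2.54, 2.54]. Speed limits (rad/s): [2.39, 2.39, 3.01, 3.14, 3.14, 3.14].

### API

Orientations are given as a unit quaternion [w, x, y, z].
In Python, from plant import * gives the robot as it stands.
- The arm moves only by the tool play_rows, never from a script. Its argument "rows" is a list that holds one entry, the list of rows, each a list of 4 numbers: the shift along the tool's x, y, z in units of 25 mm (1.0 is 25 mm), then the turn about the tool's z in units of 6 degrees (1.0 is 6 degrees). In form: [[[tx, ty, tz, yaw], ...]]. A call has 1 to 10 rows; each row is the pose to reach, as a shift and turn from the pose commanded when the call began, along the tool's axes at that moment; what a row does not reach only later rows make up. A row lasts 1/12 s, in which the tool goes at most 41.7 mm and 7.16 degrees, less where a joint would pass 70% of its speed; a pose out of reach is approached as far as the arm can. A call with a gripper value outside its range is refused whole. "grip" is the gripper's target within -1 to 1 (fully open at 1, half-way at 0, shut at -1), set as the call begins (left out, the last holds). The fingers move at their own pace and stop on an object; "force" is the grip in N (left out, the last holds). Time passes only in rows, so rows that repeat a pose let the fingers close. It gives the time, the measured TCP pose, the force and the opening at its end, in the units of the state.
- sense(): the state, without advancing time (a new reading comes with each control period).
- grab_frame(name): name is "scene" or "top" or "wrist"; returns a dict with "frame" (400x640x3 uint8, red, green, blue), "depth" (400x640 float32, mm along the optical axis (not along the pixel's ray), 0 where there is no reading), "mtx" (3x3 intrinsics, pixels), "R" (3x3) and "t" (3): a world point X has camera coordinates R X + t. Camera axes: x right, y down, z forward; pixel columns grow to the right and rows downward; lengths in mm; the calibration is good to about 2 mm. A picture is of the moment at which its call begins.
- close_job(): hands the job in, once; it reports no verdict.
Trained networks look in the newest picture that a camera, given by its name, has taken for a name from the list of things; names that differ only in an ending like _2 or _b are one class to them, and where a whole thing is asked for, a point or a joint stands for the part that bears it (a point fixed in the world has none). Each returns a list of dicts, best first, with "p" (0 to 1); they miss things now and then, are a little off and sometimes report something else, mostly with a low value. They report only what shows in the picture. A call takes as long as a camera call.
- find_in(camera, query): "point" ([column, row] as shares, 0 to 1, of the picture: columns of its width, rows of its height, amid what is visible of it).
- trace(camera, query): "pixels" (400x640 bool, what is visible of it) and "point" ([column, row] as shares, 0 to 1, of the picture: columns of its width, rows of its height, amid what is visible of it).
The state is a dict: "time_s": time; "joint_positions": joint angles; "dq": joint speeds; "joint_torque": joint torques, N m; "position": TCP position; "orientation": TCP orientation; "wrist_force": force on the tool from outside, world axes, zero at the start; "moment": the same for the moment, N m; "opening": finger opening in mm.
Only numpy, scipy, OpenCV 4.12 (cv2) and the standard library are available. Lean on these libraries where they do the work, as an engineer would, in place of code of your own. Each camera call takes 0.05 s, during which the arm holds its last target. There are 200 camera calls.

### The job

Wind the red tension wheel clockwise by its black crank knob until the slack is gone and it pushes back firmly, at about 12 newtons at the knob, never forcing it beyond 17. Let go of the knob, and only then throw the yellow lock lever all the way over to its far stop. Leave everything else on the surface as it is.

Things in the scene. Friction and masses are not known exactly. Their poses are not given: they have to be found in the camera images.
- machine: belt drive unit, bolted down; its place and heading vary. Green housing 130 x 130 mm, 98 mm high, under a red wheel; grey belt guard and blue motor on the +x side, up to 115 mm high; steel base plate 12 mm thick. Origin: on the work surface under the wheel's axis. Own z up; own -x is the front, own -y is the side with the lock lever
- wheel_axis (a point): centre of the top face of the red tension wheel (disc 132 mm across, 9 mm thick, a hub 32 mm across standing 8 mm above it); this top face is 114 mm above the work surface. The wheel turns about the vertical through this point and stays at this height. Clockwise seen from above tightens
- crank_grip (a point): centre of the black crank knob's grip, 145 mm above the work surface: an upright round post 24 mm across, from 120 to 170 mm above the surface, 55 mm from the wheel's axis. It spins freely on its own pin, so it can be held with a fixed gripper heading while it is led round the circle. It starts on the robot's side of the circle
- lock (a joint): angle of the yellow lock lever, rad: 0 = unlocked, leaning to the unit's -x; 1.0 = locked, at its stop, leaning to +x; it starts at 0 to 0.15, stays where it is left and swings with a light push (about 1 N at the ball)
- lock_tip (a point): centre of the yellow ball (26 mm across) on the end of the lock lever, a steel stem 10 mm thick and 80 mm long from pivot to ball centre; the ball is 104 mm above the work surface at either end of the swing, 114 mm half-way
- lock_pivot (a point): pivot of the lock lever, 34 mm above the work surface, 145 mm from the wheel's axis towards the unit's own -y; the lever swings in the unit's x-z plane through this point; unlocked, the ball lies 38 mm to its -x, locked 38 mm to its +x
- mug: bystander: empty white ceramic mug, 82 mm across, 92 mm high; origin at the centre of its underside
- deburr_mid (a point): bystander: green plastic deburring tool lying flat, about 135 mm long and 19 mm thick; its middle
- spool_box: bystander: sealed transparent box with a spool in it, 120 x 90 x 60 mm; origin at the centre of its underside
- driver: bystander: orange screwdriver lying beside the unit on its own +y side; origin at the middle of its underside
- tray: bystander: aluminium tray 160 x 120 x 30 mm holding a spare pulley; origin at the centre of its underside
- pulley: bystander: spare aluminium pulley, 50 mm across and 18 mm high, lying in the tray; origin at the centre of its underside
- wheel: the red wheel; origin on its axis at its underside. Resistance at the knob along the circle, felt moving or holding still: about 1 N or less while there is slack, which lasts 0.45 to 1.65 turns and differs every time; then growing by about 5 N per radian wound, through the set feel of 12 N and beyond. Let go, it runs back 0.2 to 0.6 rad onto an inner ratchet, which then holds it

How it is judged (in metres and radians):
On the way, in this order (a step that is already met when the one before it is completed fails the run):
1. the belt is tensioned to the set feel and the wheel has been let go, with the lever still unlocked (contact force between idler and shoe between 105 and 245 N and contact force between the fingers and wheel below 0.1 N and value of joint lock below 0.4 rad), for 0.2 s.
2. the lock lever is thrown to its far stop (value of joint lock above 0.88 rad), for 0.1 s.
At the end, for the whole second after the job is handed in: the wheel, let go on its ratchet, keeps the tension reached at about 10 to 14.5 N at the knob (105 to 245 N inside), and the lock lever stands at its far stop (0.88 rad or more) (contact force between idler and shoe between 105 and 245 N and value of joint lock above 0.88 rad); the robot touches nothing.
It fails at once if the drive is over-tensioned (wound beyond what takes about 17 N at the knob) (contact force between idler and shoe above 310 N).
It fails at once if the lock lever is thrown before the tension is set (value of joint lock above 0.6 rad and contact force between idler and shoe below 90 N).
It fails at once if a bystander is moved or the mug is tipped (distance of any of mug, deburr_mid, spool_box, driver, tray from where it was at the start of the episode above 0.03 m or angle between mug's own z axis and vertical above 0.5 rad or distance of pulley from where it was at the start of the episode above 0.04 m).
It also fails if it takes over 72 s, if anything falls off the work surface, if the arm or the gripper's body presses on something with over 40 N, if the wrist force passes 120 N, or if a joint passes its speed limit or range.

## Working session

There is one attempt and no reset: what is moved stays moved. The work goes in short steps, Python scripts to look and compute and a tool call to move; the robot and the scene stay as the last step left them, time stands still between calls to the robot, and variables do not carry over. Pictures are saved under pics/ and viewed, on a budget of 10 in all, crops included, one or two more only if the job needs it, and the job is handed in when it is done.

Besides the shell and the picture viewer there is one more tool, called after ">>>" in YAML: its name, and indented under it one key for each argument. play_rows: Moves the arm, as the interface text tells. Its arguments: {"type":"object","properties":{"rows":{"type":"array"},"grip":{"type":"number"},"force":{"type":"number"}},"required":["rows"]}

```bash
mkdir -p pics
cat > h.py <<'E'
from plant import *
import numpy as np, cv2
def ray(f,pt,z=None):
    h,w=400,640
    u,v=pt[0]*w,pt[1]*h
    d=np.linalg.inv(f["mtx"])@np.array([u,v,1.]); R=np.array(f["R"]); c=-R.T@np.array(f["t"]); dw=R.T@d
    if z is None: 
        return c+dw*f["depth"][int(v),int(u)]
    return c+dw*(z-c[2])/dw[2]
E
python3 - <<'E'
from h import *
s=sense();print({k:np.round(v,3) for k,v in s.items()})
try: print(hold_point_z)
except Exception as e: print(e)
for cam in("top","scene"):
    f=grab_frame(cam); cv2.imwrite(f"pics/{cam}0.png",f["frame"][:,:,::-1])
    for q,z in (("wheel_axis",114),("crank_grip",145),("lock_tip",104),("lock_pivot",34),("mug",46),("deburr_mid",10),("spool_box",30),("driver",10),("tray",15),("pulley",15)):
        for r in find_in(cam,q)[:2]: print(cam,q,round(r["p"],2),np.round(r["point"],3),ray(f,r["point"],z).round(),ray(f,r["point"]).round())
E
```

```text
{'time_s': np.float64(0.0), 'joint_positions': array([ 1.175,  0.424,  1.631, -0.   ,  1.089, -0.019]), 'dq': array([-0.001,  0.   ,  0.001,  0.001,  0.001,  0.001]), 'joint_torque': array([ 4.0000e-03, -5.4463e+01, -2.7367e+01,  6.4000e-02,  2.3000e-02,
       -0.0000e+00]), 'position': array([229.731, 580.652, 221.927]), 'orientation': array([-0.   ,  0.187,  0.982, -0.001]), 'wrist_force': array([ 0.145, -0.157,  0.03 ]), 'moment': array([0.007, 0.029, 0.006]), 'opening': np.float64(87.542)}
18.700000000000003
top wheel_axis 0.61 [0.552 0.514] [574. -77. 114.] [573. -77. 115.]
top crank_grip 0.45 [0.554 0.512] [573. -79. 145.] [576. -80. 117.]
top lock_pivot 0.73 [0.621 0.539] [ 552. -196.   34.] [ 551. -195.   48.]
top mug 0.83 [0.318 0.561] [539. 320.  46.] [542. 331.   5.]
top mug 0.61 [0.537 0.538] [555. -52.  46.] [550. -52. 122.]
top deburr_mid 0.76 [0.713 0.637] [ 445. -352.   10.] [ 445. -352.   11.]
top spool_box 0.9 [0.312 0.399] [717. 334.  30.] [711. 326.  59.]
top spool_box 0.38 [0.732 0.369] [ 732. -392.   30.] [ 734. -395.   17.]
top driver 0.97 [0.455 0.599] [495. 
[... 361 characters left out ...]
  81.]
scene wheel_axis 0.31 [0.674 0.593] [578. 325. 114.] [490. 330.   7.]
scene lock_tip 0.45 [0.429 0.45 ] [ 531. -205.  104.] [ 536. -202.  110.]
scene mug 0.75 [0.676 0.601] [534. 334.  46.] [568. 332.  87.]
scene deburr_mid 0.49 [0.391 0.429] [ 442. -357.   10.] [ 449. -352.   18.]
scene deburr_mid 0.45 [0.471 0.551] [586. -88.  10.] [643. -61.  87.]
scene spool_box 0.93 [0.658 0.734] [719. 342.  30.] [737. 340.  58.]
scene driver 0.63 [0.554 0.546] [511.  75.  10.] [519.  77.  20.]
scene tray 0.82 [0.325 0.548] [ 703. -375.   15.] [ 694. -383.    2.]
scene tray 0.37 [0.558 0.536] [495.  78.  15.] [505.  81.  27.]
scene pulley 0.56 [0.311 0.556] [ 725. -396.   15.] [ 724. -396.   15.]
```

Run:
```python
import cv2
a=cv2.imread("pics/top0.png")
cv2.imwrite("pics/top0c.png",cv2.resize(a[120:310,230:480],(800,600)))
```

```text
(no output)
```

View pics/top0c.png

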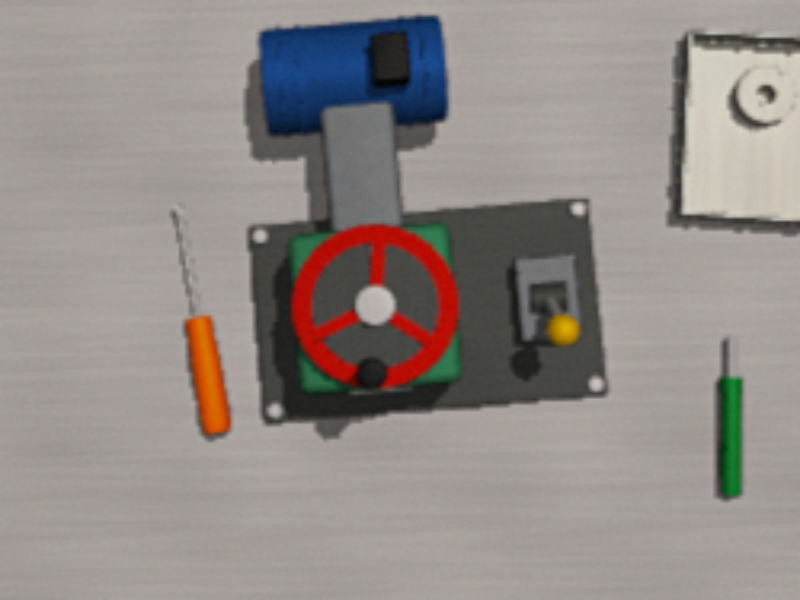

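View pics/scene0.png

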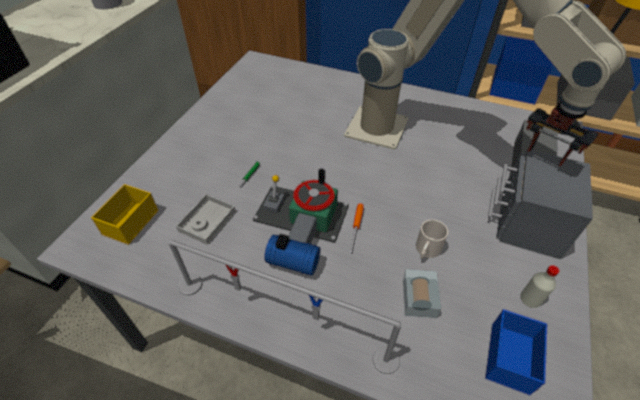

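Run:
```python
from h import *
f=grab_frame("top")
g=lambda x,y,z: ray(f,[(230+x/3.2)/640,(120+y/3.158)/400],z).round(1)
print("hub",g(376,305,122),"rim",g(376,305,114),"knob",g(371,373,168),"ball",g(565,330,110))
for c in((260,235,12),(579,209,12),(597,384,12),(275,410,12)):print(g(*c))
```

```text
hub [546.2 -61.8 122. ] rim [546.7 -61.9 114. ] knob [491.4 -56.1 168. ] ball [ 524.  -209.2  110. ]
[616.5  33.8  12. ]
[ 632.8 -237.3   12. ]
[ 482.7 -246.8   12. ]
[466.1  23.6  12. ]
```

```bash
cat >> h.py <<'E'
from scipy.spatial.transform import Rotation as Ro
def go(x,y,z,head=90.):
    s=sense(); w,a,b,c=s["orientation"]; M=Ro.from_quat([a,b,c,w]).as_matrix()
    d=M.T@(np.array([x,y,z])-s["position"])/25
    h=np.degrees(np.arctan2(M[1,0],M[0,0])); dy=-((head-h+180)%360-180)/6
    print("t",s["time_s"].round(2),"pos",s["position"].round(1),"head",h.round(1),"F",np.round(s["wrist_force"],1),"M",np.round(s["moment"],2),"op",round(float(s["opening"]),1),"j",np.round(s["joint_positions"],2),"| move",d.round(2),dy.round(2))
E
python3 -c "
from h import *
go(491.4,-56.1,222)"
```

```text
Traceback (most recent call last):
  File "h.py", line 15, in go
    print("t",s["time_s"].round(2),"pos",s["position"].round(1),"head",h.round(1),"F",np.round(s["wrist_force"],1),"M",np.round(s["moment"],2),"op",round(float(s["opening"]),1),"j",np.round(s["joint_positions"],2),"| move",d.round(2),dy.round(2))
              ^^^^^^^^^^^^^^^^^
AttributeError: 'float' object has no attribute 'round'
```

```bash
sed -i 's/s\["time_s"\].round(2)/round(float(s["time_s"]),2)/; s/s\["position"\].round(1)/np.round(s["position"],1)/' h.py
python3 -c "
from h import *
go(491.4,-56.1,222)"
```

```text
t 1.15 pos [229.9 581.1 222.7] head 158.4 F [-0.4  0.4 -0.6] M [ 0.02  0.   -0.02] op 87.9 j [ 1.18  0.42  1.63  0.    1.09 -0.02] | move [-19.1  -19.85   0.03] 11.4
```

>>> play_rows:
  rows:
    - [[-19.1,-19.85,0,11.4],[-19.1,-19.85,0,11.4],[-19.1,-19.85,0,11.4],[-19.1,-19.85,0,11.4],[-19.1,-19.85,0,11.4],[-19.1,-19.85,0,11.4],[-19.1,-19.85,0,11.4],[-19.1,-19.85,0,11.4],[-19.1,-19.85,0,11.4],[-19.1,-19.85,0,11.4]]
  grip: 0.2

```text
time_s: 1.98
position: [388.5, 193.9, 223.0]
orientation: [0.0, 0.709, 0.705, 0.0]
wrist_force: [0.5, 0.5, -0.4]
opening: 52.3
```

```bash
python3 -c "
from h import *
go(491.4,-56.1,222)"
```

```text
t 1.98 pos [388.5 193.9 223. ] head 89.7 F [ 0.5  0.5 -0.4] M [-0.09  0.06  0.02] op 52.3 j [ 0.44  0.14  2.03 -0.    0.97  0.44] | move [-9.98  4.17  0.04] -0.05
```

>>> play_rows:
  rows:
    - [[-9.98,4.17,0,-0.05],[-9.98,4.17,0,-0.05],[-9.98,4.17,0,-0.05],[-9.98,4.17,0,-0.05],[-9.98,4.17,0,-0.05],[-9.98,4.17,0,-0.05],[-9.98,4.17,0,-0.05],[-9.98,4.17,0,-0.05],[-9.98,4.17,0,-0.05],[-9.98,4.17,0,-0.05]]

```text
time_s: 2.82
position: [491.8, -53.2, 222.5]
orientation: [-0.0, 0.705, 0.709, -0.0]
wrist_force: [-0.5, -0.4, 0.5]
opening: 52.4
```

```bash
python3 -c "
from h import *
go(491.4,-56.1,129)
f=grab_frame('wrist');cv2.imwrite('pics/w0.png',f['frame'][:,:,::-1])
for q,z in (('wheel_axis',114),('crank_grip',170),('lock_tip',110)):
  for r in find_in('wrist',q)[:2]: print(q,r['p'],np.round(r['point'],3),ray(f,r['point'],z).round(1),ray(f,r['point']).round(1))"
```

```text
t 2.82 pos [491.8 -53.2 222.5] head 90.3 F [-0.5 -0.4  0.5] M [-0.03  0.06 -0.01] op 52.4 j [-0.13  0.23  1.91  0.    1.   -0.14] | move [-0.12 -0.01  3.74] 0.05
wheel_axis 0.77 [0.647 0.46 ] [578.6 -36.2 114. ] [578.4 -36.  114.6]
crank_grip 0.82 [0.497 0.534] [490.9 -46.4 170. ] [490.9 -46.8 169. ]
lock_tip 0.64 [0.561 0.764] [ 534.4 -168.6  110. ] [ 541.6 -200.7   64.7]
```

View pics/w0.png

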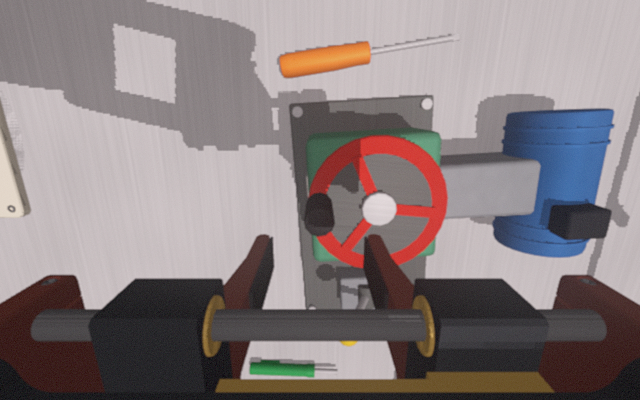

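```bash
python3 -c "
from h import *
f=grab_frame('wrist')
for p,z in (((379.5,209.5),122),((319,222),170),((318,205),120),((319,214),145)): print(ray(f,[p[0]/640,p[1]/400],z).round(1))
R,t=np.array(f['R']),np.array(f['t']);print((-R.T@t).round(0))
T=trace('wrist','crank_grip')[0]['pixels'];d=f['depth'];ys,xs=np.where(T&(d>0))
P=np.array([ray(f,[(x+.5)/640,(y+.5)/400]) for x,y in zip(xs,ys)]);tp=P[P[:,2]>166];print(len(P),len(tp),tp.min(0),tp.max(0),P[:,2].max())
h=f['depth'][205:214,375:384];print([ray(f,[379.5/640,209.5/400]).round(1)])
go(491.4,-56.1,129)"
```

```text
[547.1 -57.9 122. ]
[492.  -52.6 170. ]
[491.2 -54.7 120. ]
[492.  -54.8 145. ]
[491.  27. 385.]
1061 693 [480.91642474 -64.77765923 166.17082521] [503.86786144 -42.72260835 172.06946347] 172.06946346727236
[array([547.3, -58.1, 121.2])]
t 3.12 pos [492.2 -52.9 222.8] head 90.4 F [ 0.9 -0.3 -0.3] M [-0.05  0.07 -0.01] op 53.1 j [-0.13  0.23  1.91  0.    1.   -0.14] | move [-0.13 -0.03  3.75] 0.07
```

>>> play_rows:
  rows:
    - [[-0.06,0,1,0.06],[-0.06,0,2,0.06],[-0.06,0,3,0.06],[-0.06,0,3.7,0.06],[-0.06,0,3.7,0.06],[-0.06,0,3.7,0.06]]

```text
time_s: 3.62
position: [491.9, -54.9, 129.8]
orientation: [-0.001, 0.707, 0.707, -0.001]
wrist_force: [0.5, -0.1, -0.2]
opening: 52.5
```

>>> play_rows:
  rows:
    - [[0,0,0,0],[0,0,0,0],[0,0,0,0],[0,0,0,0],[0,0,0,0],[0,0,0,0]]
  grip: -1
  force: 25

```text
time_s: 4.12
position: [492.3, -55.4, 130.9]
orientation: [0.0, 0.707, 0.707, 0.0]
wrist_force: [-2.7, -0.0, 5.3]
opening: 23.6
```

```bash
python3 -c "
from h import *
go(491.4,-56.1,129)"
```

```text
t 4.12 pos [492.3 -55.4 130.9] head 90.0 F [-2.7 -0.   5.3] M [-0.02  0.46  0.05] op 23.6 j [-0.14  0.37  1.98 -0.    0.79 -0.14] | move [-0.03 -0.04  0.07] -0.01
```

```bash
cat >> h.py <<'E'
def arc(a0,step,n,r=55.):
    o=[]
    for i in range(1,n+1):
        a,b=np.radians(a0),np.radians(a0-step*i)
        o.append([round(float(r*(np.sin(b)-np.sin(a))/25),2),round(float(r*(np.cos(b)-np.cos(a))/25),2),0,0])
    print(o)
E
python3 -c "
from h import *
arc(175.2,10,9)"
```

```text
[[0.38, 0.07, 0, 0], [0.74, 0.2, 0, 0], [1.07, 0.39, 0, 0], [1.37, 0.63, 0, 0], [1.61, 0.92, 0, 0], [1.81, 1.26, 0, 0], [1.94, 1.62, 0, 0], [2.01, 1.99, 0, 0], [2.01, 2.38, 0, 0]]
```

>>> play_rows:
  rows:
    - [[0.38,0.07,0,0],[0.74,0.2,0,0],[1.07,0.39,0,0],[1.37,0.63,0,0],[1.61,0.92,0,0],[1.61,0.92,0,0],[1.61,0.92,0,0]]

```text
time_s: 4.7
position: [516.3, -14.4, 130.9]
orientation: [0.0, 0.707, 0.707, 0.001]
wrist_force: [-0.8, 3.7, 7.3]
opening: 23.5
```

```bash
python3 -c "
from h import *
go(491.4,-56.1,129);arc(125.2,10,9)"
```

```text
t 4.7 pos [516.3 -14.4 130.9] head 90.0 F [-0.8  3.7  7.3] M [0.58 0.26 0.01] op 23.5 j [-0.05  0.4   1.93  0.    0.81 -0.05] | move [-1.67 -0.99  0.07] -0.0
[[0.19, 0.33, 0, 0], [0.33, 0.69, 0, 0], [0.39, 1.07, 0, 0], [0.39, 1.45, 0, 0], [0.33, 1.83, 0, 0], [0.2, 2.19, 0, 0], [0.01, 2.52, 0, 0], [-0.24, 2.82, 0, 0], [-0.53, 3.07, 0, 0]]
```

>>> play_rows:
  rows:
    - [[0.19,0.33,-0.04,0],[0.33,0.69,-0.04,0],[0.39,1.07,-0.04,0],[0.39,1.45,-0.04,0],[0.33,1.83,-0.04,0],[0.2,2.19,-0.04,0],[0.01,2.52,-0.04,0],[-0.24,2.82,-0.04,0],[-0.24,2.82,-0.04,0],[-0.24,2.82,-0.04,0]]

```text
time_s: 5.53
position: [587.0, -22.0, 131.1]
orientation: [0.001, 0.708, 0.706, 0.0]
wrist_force: [1.2, -0.8, -2.0]
opening: 23.8
```

```bash
python3 -c "
from h import *
go(491.4,-56.1,129);arc(45.2,10,8)"
```

```text
t 5.53 pos [587.  -22.  131.1] head 89.9 F [ 1.2 -0.8 -2. ] M [-0.26 -0.21 -0.03] op 23.8 j [-0.06  0.49  1.78 -0.    0.88 -0.06] | move [-1.37 -3.82  0.08] -0.02
[[-0.29, 0.25, 0, 0], [-0.62, 0.44, 0, 0], [-0.98, 0.57, 0, 0], [-1.36, 0.64, 0, 0], [-1.75, 0.64, 0, 0], [-2.12, 0.58, 0, 0], [-2.48, 0.45, 0, 0], [-2.82, 0.26, 0, 0]]
```

>>> play_rows:
  rows:
    - [[-0.29,0.25,0,0],[-0.62,0.44,0,0],[-0.98,0.57,0,0],[-1.36,0.64,0,0],[-1.75,0.64,0,0],[-2.12,0.58,0,0],[-2.48,0.45,0,0],[-2.48,0.45,0,0],[-2.48,0.45,0,0]]

```text
time_s: 6.28
position: [596.5, -84.2, 131.1]
orientation: [-0.0, 0.708, 0.706, -0.0]
wrist_force: [-2.3, -0.4, -2.3]
opening: 23.7
```

```bash
cat >> h.py <<'E'
def tan(c=(547.2,-60.2)):
    s=sense();p=np.array(s["position"])[:2]-c;r=np.hypot(*p);u=p/r;F=np.array(s["wrist_force"])
    print("t",s["time_s"],"ang",np.degrees(np.arctan2(u[1],u[0])).round(1),"r",r.round(1),"pos",np.round(s["position"],1),"rad",(F[:2]@u).round(1),"RESIST",-(F[:2]@np.array([u[1],-u[0]])).round(2),"Fz",F[2].round(1),"op",s["opening"])
E
python3 -c "
from h import *
tan();arc(-24.8,10,8)"
```

```text
t 6.2833 ang -26.0 r 54.8 pos [596.5 -84.2 131.1] rad -1.9 RESIST -1.33 Fz -2.3 op 23.71504796797139
[[-0.33, -0.19, 0, 0], [-0.63, -0.44, 0, 0], [-0.87, -0.73, 0, 0], [-1.07, -1.06, 0, 0], [-1.2, -1.42, 0, 0], [-1.27, -1.8, 0, 0], [-1.27, -2.18, 0, 0], [-1.2, -2.56, 0, 0]]
```

>>> play_rows:
  rows:
    - [[-0.33,-0.19,0,0],[-0.63,-0.44,0,0],[-0.87,-0.73,0,0],[-1.07,-1.06,0,0],[-1.2,-1.42,0,0],[-1.27,-1.8,0,0],[-1.27,-1.8,0,0],[-1.27,-1.8,0,0]]

```text
time_s: 6.95
position: [550.7, -114.9, 131.1]
orientation: [-0.001, 0.708, 0.707, -0.0]
wrist_force: [-0.9, 3.4, -4.8]
opening: 23.8
```

```bash
python3 -c "
from h import *
tan();arc(-84.8,10,8)"
```

```text
t 6.95 ang -86.3 r 54.8 pos [ 550.7 -114.9  131.1] rad -3.5 RESIST -0.7 Fz -4.8 op 23.787696746147283
[[-0.0, -0.38, 0, 0], [0.06, -0.76, 0, 0], [0.19, -1.12, 0, 0], [0.38, -1.45, 0, 0], [0.63, -1.75, 0, 0], [0.92, -2.0, 0, 0], [1.25, -2.19, 0, 0], [1.61, -2.32, 0, 0]]
```

>>> play_rows:
  rows:
    - [[0,-0.38,0,0],[0.07,-0.76,0,0],[0.2,-1.12,0,0],[0.39,-1.45,0,0],[0.64,-1.75,0,0],[0.93,-2.0,0,0],[0.93,-2.0,0,0],[0.93,-2.0,0,0]]

```text
time_s: 7.62
position: [502.2, -91.7, 131.2]
orientation: [0.001, 0.707, 0.707, 0.0]
wrist_force: [4.0, -1.5, -12.7]
opening: 23.6
```

```bash
python3 -c "
from h import *
tan();arc(-145.5,10,8)"
```

```text
t 7.6167 ang -145.0 r 54.9 pos [502.2 -91.7 131.2] rad -2.4 RESIST 3.52 Fz -12.7 op 23.590004354675866
[[0.33, -0.19, 0, 0], [0.7, -0.32, 0, 0], [1.07, -0.38, 0, 0], [1.46, -0.38, 0, 0], [1.83, -0.31, 0, 0], [2.19, -0.17, 0, 0], [2.52, 0.02, 0, 0], [2.82, 0.27, 0, 0]]
```

>>> play_rows:
  rows:
    - [[0.17,-0.1,0.02,0],[0.33,-0.19,0.04,0],[0.51,-0.26,0.05,0],[0.7,-0.32,0.05,0],[0.7,-0.32,0.05,0],[0.7,-0.32,0.05,0]]

```text
time_s: 8.12
position: [494.4, -75.3, 131.0]
orientation: [0.001, 0.707, 0.707, -0.0]
wrist_force: [-0.8, -6.8, 1.1]
opening: 23.5
```

```bash
python3 -c "
from h import *
tan();arc(-165.5,5,8)"
```

```text
t 8.1167 ang -164.1 r 54.9 pos [494.4 -75.3 131. ] rad 2.6 RESIST 6.29 Fz 1.1 op 23.49589859793619
[[0.19, -0.04, 0, 0], [0.38, -0.06, 0, 0], [0.57, -0.07, 0, 0], [0.76, -0.06, 0, 0], [0.95, -0.03, 0, 0], [1.14, 0.01, 0, 0], [1.32, 0.07, 0, 0], [1.5, 0.14, 0, 0]]
```

>>> play_rows:
  rows:
    - [[0.19,-0.04,0,0],[0.38,-0.06,0,0],[0.57,-0.07,0,0],[0.76,-0.06,0,0],[0.76,-0.06,0,0],[0.76,-0.06,0,0],[0.76,-0.06,0,0]]

```text
time_s: 8.7
position: [492.2, -56.4, 130.9]
orientation: [0.001, 0.707, 0.707, -0.001]
wrist_force: [-3.9, -6.3, 4.0]
opening: 23.7
```

```bash
python3 -c "
from h import *
tan();
for i in range(3): grab_frame('top');tan()
arc(-185.5,5,8)"
```

```text
t 8.7 ang 176.1 r 55.1 pos [492.2 -56.4 130.9] rad 3.5 RESIST 6.59 Fz 4.0 op 23.72338716837547
t 8.75 ang 176.1 r 55.1 pos [492.2 -56.5 130.9] rad 2.8 RESIST 7.52 Fz 4.3 op 23.59328107137712
t 8.8 ang 176.1 r 55.0 pos [492.3 -56.5 130.9] rad 2.2 RESIST 7.42 Fz 4.2 op 23.657977839642587
t 8.85 ang 176.1 r 55.1 pos [492.3 -56.5 130.9] rad 3.3 RESIST 7.75 Fz 3.5 op 23.598743784156284
[[0.19, 0.03, 0, 0], [0.38, 0.07, 0, 0], [0.56, 0.13, 0, 0], [0.74, 0.2, 0, 0], [0.91, 0.29, 0, 0], [1.07, 0.4, 0, 0], [1.22, 0.52, 0, 0], [1.36, 0.65, 0, 0]]
```

>>> play_rows:
  rows:
    - [[0.19,0.03,0,0],[0.38,0.07,0,0],[0.56,0.13,0,0],[0.74,0.2,0,0],[0.91,0.29,0,0],[1.07,0.4,0,0],[1.07,0.4,0,0],[1.07,0.4,0,0],[1.07,0.4,0,0]]
  force: 35

```text
time_s: 9.6
position: [501.2, -29.6, 130.9]
orientation: [-0.0, 0.707, 0.707, -0.002]
wrist_force: [-7.5, -6.4, 8.6]
opening: 23.3
```

```bash
python3 -c "
from h import *
tan();
for i in range(3): grab_frame('top');tan()
arc(-214.5,4,8)"
```

```text
t 9.6 ang 146.4 r 55.2 pos [501.2 -29.6 130.9] rad 2.7 RESIST 9.45 Fz 8.6 op 23.27547497570006
t 9.65 ang 146.4 r 55.2 pos [501.2 -29.6 130.9] rad 3.1 RESIST 9.38 Fz 8.4 op 23.240555871272488
t 9.7 ang 146.4 r 55.2 pos [501.2 -29.7 130.9] rad 3.6 RESIST 9.82 Fz 8.3 op 23.391360236198945
t 9.75 ang 146.4 r 55.2 pos [501.2 -29.7 130.9] rad 2.1 RESIST 8.93 Fz 7.7 op 23.091153784088867
[[0.12, 0.09, 0, 0], [0.24, 0.19, 0, 0], [0.35, 0.3, 0, 0], [0.45, 0.41, 0, 0], [0.54, 0.54, 0, 0], [0.63, 0.66, 0, 0], [0.71, 0.8, 0, 0], [0.77, 0.94, 0, 0]]
```

>>> play_rows:
  rows:
    - [[0.12,0.09,0,0],[0.24,0.19,0,0],[0.35,0.3,0,0],[0.45,0.41,0,0],[0.54,0.54,0,0],[0.54,0.54,0,0],[0.54,0.54,0,0],[0.54,0.54,0,0]]

```text
time_s: 10.42
position: [513.9, -16.0, 130.8]
orientation: [-0.001, 0.707, 0.707, -0.002]
wrist_force: [-9.8, -6.3, 10.7]
opening: 23.5
```

```bash
python3 -c "
from h import *
tan();
for i in range(5): grab_frame('top');tan()
arc(-234.5,4,5)"
```

```text
t 10.4167 ang 127.0 r 55.3 pos [513.9 -16.  130.8] rad 0.9 RESIST 11.63 Fz 10.7 op 23.49768697564032
t 10.4667 ang 127.0 r 55.3 pos [513.9 -16.1 130.9] rad 1.5 RESIST 10.87 Fz 10.4 op 23.602308705608205
t 10.5167 ang 127.1 r 55.3 pos [513.8 -16.1 130.8] rad 2.4 RESIST 11.65 Fz 10.5 op 23.838682494595805
t 10.5667 ang 127.1 r 55.4 pos [513.8 -16.  130.9] rad 2.1 RESIST 10.28 Fz 11.2 op 23.311608956649
t 10.6167 ang 127.1 r 55.4 pos [513.8 -16.  130.8] rad 1.0 RESIST 11.62 Fz 10.2 op 23.452321947565107
t 10.6667 ang 127.1 r 55.3 pos [513.8 -16.1 130.8] rad 1.9 RESIST 10.66 Fz 10.7 op 23.190313208297827
[[0.08, 0.13, 0, 0], [0.16, 0.26, 0, 0], [0.23, 0.4, 0, 0], [0.28, 0.54, 0, 0], [0.33, 0.69, 0, 0]]
```

>>> play_rows:
  rows:
    - [[0.04,0.07,0,0],[0.1,0.17,0,0],[0.1,0.17,0,0],[0.1,0.17,0,0],[0.1,0.17,0,0]]

```text
time_s: 11.08
position: [517.7, -13.4, 130.8]
orientation: [-0.001, 0.707, 0.707, -0.002]
wrist_force: [-11.1, -4.0, 11.6]
opening: 23.7
```

```bash
python3 -c "
from h import *
tan();
for i in range(5): grab_frame('top');tan()"
```

```text
t 11.0833 ang 122.2 r 55.3 pos [517.7 -13.4 130.8] rad 2.6 RESIST 11.56 Fz 11.6 op 23.72581379239414
t 11.1333 ang 122.2 r 55.3 pos [517.7 -13.4 130.8] rad 2.4 RESIST 12.15 Fz 11.4 op 23.27496671954514
t 11.1833 ang 122.3 r 55.3 pos [517.7 -13.4 130.8] rad 2.3 RESIST 11.39 Fz 12.3 op 23.595285605918512
t 11.2333 ang 122.3 r 55.3 pos [517.7 -13.4 130.8] rad 2.5 RESIST 12.34 Fz 12.5 op 23.297133440228787
t 11.2833 ang 122.3 r 55.3 pos [517.7 -13.4 130.8] rad 2.7 RESIST 12.86 Fz 11.4 op 23.648243129707698
t 11.3333 ang 122.2 r 55.3 pos [517.7 -13.4 130.8] rad 1.6 RESIST 12.52 Fz 12.1 op 23.448517507982253
```

>>> play_rows:
  rows:
    - [[0,0,0,0],[0,0,0,0],[0,0,0,0],[0,0,0,0],[0,0,0,0],[0,0,0,0]]
  grip: 1

```text
time_s: 11.83
position: [521.0, -12.6, 130.6]
orientation: [0.001, 0.707, 0.707, 0.0]
wrist_force: [1.0, 0.0, -0.5]
opening: 60.0
```

>>> play_rows:
  rows:
    - [[0,0,-1,0],[0,0,-2,0],[0,0,-3,0],[0,0,-3.6,0],[0,0,-3.6,0],[0,0,-3.6,0]]

```text
time_s: 12.33
position: [521.2, -12.4, 220.8]
orientation: [0.001, 0.707, 0.707, 0.001]
wrist_force: [-0.9, 0.5, -0.5]
opening: 87.4
```

```bash
python3 -c "
from h import *
tan()
f=grab_frame('wrist');cv2.imwrite('pics/w1.png',f['frame'][:,:,::-1])
for r in find_in('wrist','crank_grip')[:1]+find_in('wrist','lock_tip')[:2]: print(r['p'],np.round(r['point'],3),ray(f,r['point']).round(1))
f=grab_frame('top')
for r in find_in('top','lock_tip')[:2]: print(r['p'],np.round(r['point'],3),ray(f,r['point']).round(1))
go(465,-208,200)"
```

```text
t 12.3333 ang 118.6 r 54.4 pos [521.2 -12.4 220.8] rad 0.9 RESIST 0.6 Fz -0.5 op 87.44477713302727
0.98 [0.468 0.574] [506.4 -17.8 170. ]
0.42 [0.635 0.558] [ 526.5 -207.8  114.3]
t 12.58 pos [519.8 -12.3 218.7] head 90.0 F [-0.6 -0.   0.4] M [-0.05  0.08  0.01] op 87.9 j [-0.05  0.28  1.86 -0.    1.01 -0.05] | move [-7.83 -2.18  0.75] -0.01
```

View pics/w1.png

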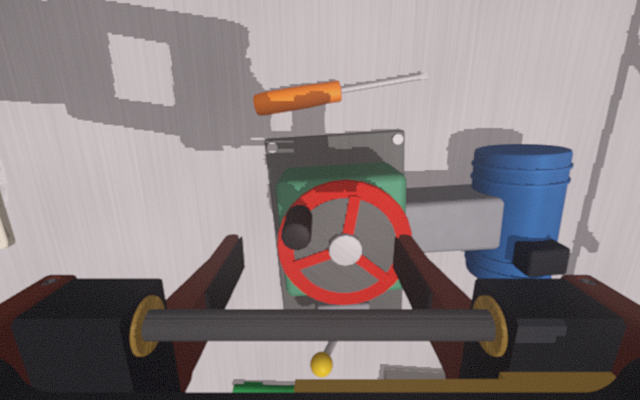

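>>> play_rows:
  rows:
    - [[-7.87,-2,0,0],[-7.87,-2,0,0],[-7.87,-2,0,0],[-7.87,-2,0,0],[-7.87,-2,0,0],[-7.87,-2,0,0],[-7.87,-2,0,0],[-7.87,-2,0,0],[-7.87,-2,0,0],[-7.87,-2,0,0]]
  grip: -1

```text
time_s: 13.42
position: [470.5, -207.8, 219.7]
orientation: [-0.0, 0.707, 0.707, -0.0]
wrist_force: [0.6, -0.1, -0.2]
opening: 24.2
```

```bash
python3 -c "
from h import *
go(468,-209,92)"
```

```text
t 13.42 pos [ 470.5 -207.8  219.7] head 90.1 F [ 0.6 -0.1 -0.2] M [-0.03  0.12  0.06] op 24.2 j [-0.44  0.27  1.87  0.    1.   -0.44] | move [-0.05 -0.1   5.11] 0.01
```

>>> play_rows:
  rows:
    - [[-0.05,-0.1,1.3,0],[-0.05,-0.1,2.6,0],[-0.05,-0.1,3.9,0],[-0.05,-0.1,5,0],[-0.05,-0.1,5.1,0],[-0.05,-0.1,5.1,0],[-0.05,-0.1,5.1,0]]

```text
time_s: 14.0
position: [468.7, -210.0, 93.4]
orientation: [0.0, 0.707, 0.707, 0.0]
wrist_force: [0.2, -0.5, -0.1]
opening: 0.6
```

```bash
python3 -c "
from h import *
go(562,-204.5,92)
f=grab_frame('scene');cv2.imwrite('pics/s1.png',cv2.resize(f['frame'][120:300,200:420,::-1],(733,600)))"
```

```text
t 14.0 pos [ 468.7 -210.    93.4] head 90.0 F [ 0.2 -0.5 -0.1] M [-0.07 -0.01  0.01] op 0.6 j [-0.44  0.46  1.96  0.    0.72 -0.44] | move [0.22 3.73 0.06] 0.0
```

View pics/s1.png

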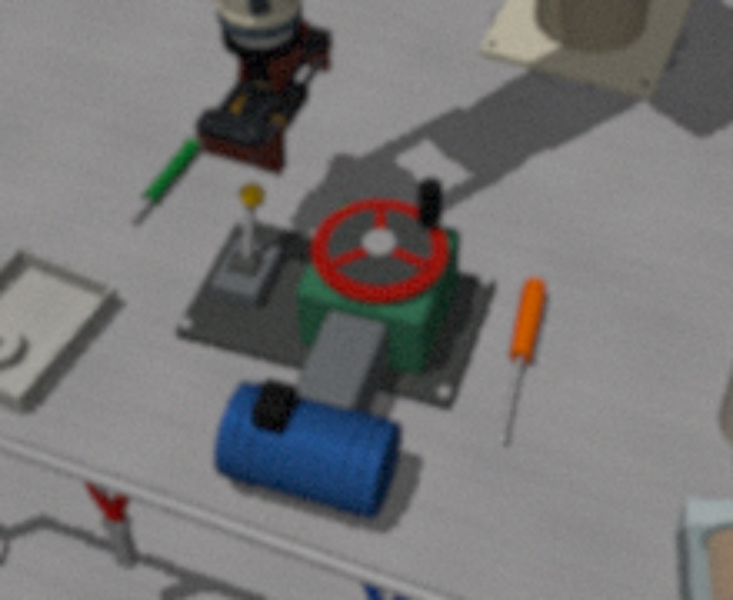

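The picture shows the closed gripper behind the yellow ball (252,195). The knob is at rest on its ratchet (430,200), and the tools are untouched. Next I push the ball.

>>> play_rows:
  rows:
    - [[0.03,0.5,0,0],[0.06,1,0,0],[0.08,1.4,0,0],[0.1,1.8,0,0],[0.13,2.2,0,0],[0.15,2.6,0,0],[0.17,3.0,0,0],[0.2,3.4,0,0],[0.22,3.7,0,0],[0.22,3.7,0,0]]

```text
time_s: 14.88
position: [562.1, -204.8, 92.3]
orientation: [0.001, 0.707, 0.707, 0.0]
wrist_force: [-0.1, 0.3, -0.7]
opening: 0.3
```

>>> play_rows:
  rows:
    - [[0,0.06,0,0],[0,0.12,0,0],[0,0.16,0,0],[0,0.16,0,0],[0,0.16,0,0]]

```text
time_s: 15.3
position: [564.0, -204.9, 92.4]
orientation: [-0.0, 0.707, 0.707, -0.0]
wrist_force: [0.1, 1.0, -1.0]
opening: 0.6
```

```bash
python3 -c "
from h import *
go(569,-204.5,92)
f=grab_frame('scene');cv2.imwrite('pics/s2.png',cv2.resize(f['frame'][120:300,200:420,::-1],(733,600)))
for r in find_in('scene','lock_tip')[:2]: print(r['p'],np.round(r['point'],3),ray(f,r['point']).round(1))"
```

```text
t 15.3 pos [ 564.  -204.9   92.4] head 89.9 F [ 0.1  1.  -1. ] M [0.01 0.2  0.01] op 0.6 j [-0.37  0.56  1.76 -0.    0.82 -0.37] | move [0.02 0.2  0.02] -0.01
0.36 [0.42  0.482] [ 595.3 -192.9  111.5]
```

Continue pushing in small steps until it presses firmly on the stop.

>>> play_rows:
  rows:
    - [[0,0.08,0,0],[0,0.16,0,0],[0,0.2,0,0],[0,0.2,0,0],[0,0.2,0,0]]

```text
time_s: 15.82
position: [569.6, -204.9, 92.5]
orientation: [0.0, 0.707, 0.707, 0.0]
wrist_force: [-0.4, 1.1, -0.1]
opening: 0.5
```

>>> play_rows:
  rows:
    - [[0,0.04,0,0],[0,0.08,0,0],[0,0.08,0,0],[0,0.08,0,0]]

```text
time_s: 16.15
position: [571.3, -204.8, 92.4]
orientation: [0.0, 0.707, 0.707, 0.0]
wrist_force: [-0.0, -0.1, -0.7]
opening: 0.3
```

```bash
python3 -c "
from h import *
go(569,-204.5,92)
f=grab_frame('scene');cv2.imwrite('pics/s2.png',cv2.resize(f['frame'][120:300,200:420,::-1],(733,600)))"
```

```text
t 16.15 pos [ 571.3 -204.8   92.4] head 90.0 F [-0.  -0.1 -0.7] M [-0.08  0.12  0.01] op 0.3 j [-0.36  0.57  1.75  0.    0.83 -0.36] | move [ 0.01 -0.09  0.02] -0.01
```

View pics/s2.png

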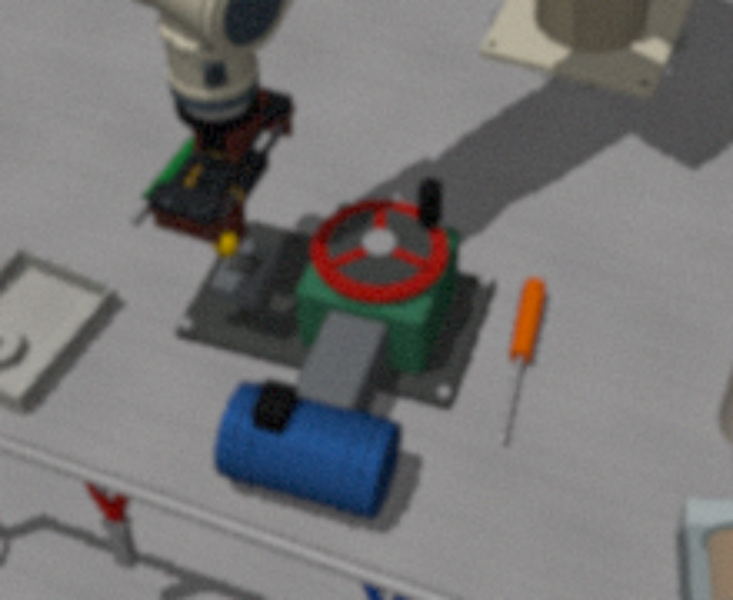

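The ball (228,243) is now swung towards +x with the fingers behind it, but no stop force has shown yet. I'll keep going in small steps.

>>> play_rows:
  rows:
    - [[0,0.06,0,0],[0,0.12,0,0],[0,0.12,0,0],[0,0.12,0,0]]

```text
time_s: 16.53
position: [572.8, -204.8, 92.3]
orientation: [-0.001, 0.707, 0.707, -0.001]
wrist_force: [-6.4, -1.1, 3.5]
opening: 0.3
```

>>> play_rows:
  rows:
    - [[0,0.06,0,0],[0,0.12,0,0],[0,0.12,0,0],[0,0.12,0,0]]

```text
time_s: 16.87
position: [573.1, -204.7, 92.1]
orientation: [-0.004, 0.707, 0.707, -0.003]
wrist_force: [-16.0, -1.8, 9.8]
opening: 0.5
```

```bash
python3 -c "
from h import *
go(569,-204.5,92)
f=grab_frame('top')
T=trace('top','lock_tip')
g=f['frame'].astype(int);m=(g[...,0]>150)&(g[...,2]<80)&(g[...,1]>110);m[:, :380]=0;m[:,440:]=0;m[:170]=0;m[260:]=0
ys,xs=np.where(m);print(len(xs),xs.min() if len(xs) else 0, [ray(f,[(xs.mean()+.5)/640,(ys.mean()+.5)/400],z).round(1) for z in (104,110)] if len(xs) else 0)
for r in T[:2]: print(r['p'],ray(f,r['point'],104))"
```

```text
t 16.87 pos [ 573.1 -204.7   92.1] head 90.0 F [-16.   -1.8   9.8] M [-0.32  2.57  0.02] op 0.5 j [-0.36  0.57  1.74 -0.    0.84 -0.36] | move [ 0.01 -0.16  0.01] -0.0
0 0 0
0.57 [ 431.72102475 -334.52482028  104.        ]
```

Firm stop reached at 16 N. Now I back off in -x, then rise.

>>> play_rows:
  rows:
    - [[0,-0.6,0,0],[0,-1.6,0,0],[0,-2.8,0,0],[0,-4,0,0],[0,-4,-1.5,0],[0,-4,-3,0],[0,-6,-4.5,0],[0,-6,-5,0],[0,-6,-5,0],[0,-6,-5,0]]

```text
time_s: 17.8
position: [428.1, -205.4, 219.2]
orientation: [0.002, 0.708, 0.707, 0.001]
wrist_force: [-1.1, 0.6, -0.5]
opening: 0.6
```

```bash
python3 -c "
from h import *
go(569,-204.5,92)
f=grab_frame('top');a=cv2.cvtColor(f['frame'],cv2.COLOR_RGB2BGR);cv2.imwrite('pics/t2.png',cv2.resize(a[120:310,230:480],(800,600)))
hs=cv2.cvtColor(a,cv2.COLOR_BGR2HSV);m=cv2.inRange(hs,(18,150,90),(32,255,255));m[:170]=0;m[260:]=0;m[:,:380]=0;m[:,440:]=0
ys,xs=np.where(m>0);print(len(xs));print(ray(f,[(xs.mean()+.5)/640,(ys.mean()+.5)/400],106).round(1))"
```

```text
t 17.8 pos [ 428.1 -205.4  219.2] head 89.9 F [-1.1  0.6 -0.5] M [-0.06  0.04 -0.  ] op 0.6 j [-0.47  0.2   1.96  0.    0.97 -0.47] | move [0.06 5.61 5.11] -0.02
79
[ 593.7 -203.6  106. ]
```

View pics/t2.png

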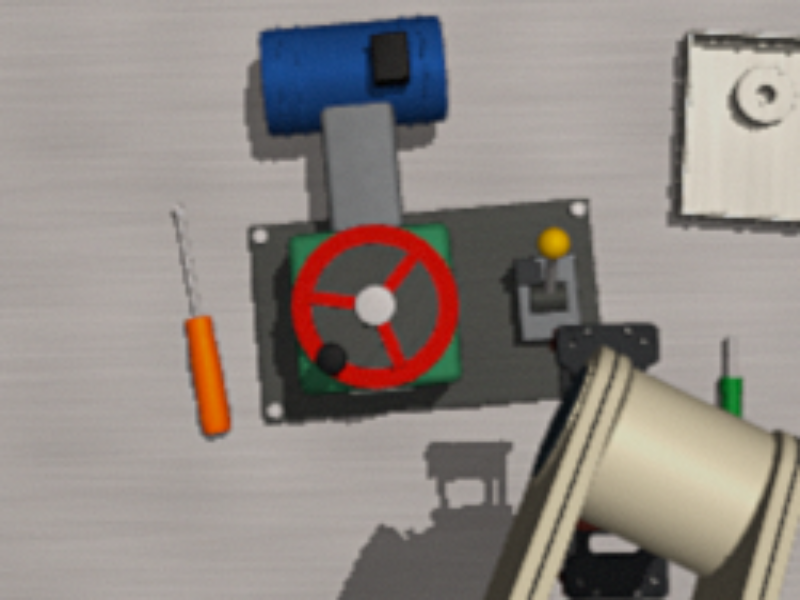

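The ball (554,242) is at x=594, which matches the far stop (593 expected). The wheel is resting on its ratchet and the robot is clear.

```bash
python3 -c "
from h import *
print(close_job())"
```

```text
the job is handed in; nothing more can be done
None
```

I wound the wheel clockwise, let the knob go, then threw the lock lever to its far stop and handed the job in at about 18 s. The hand-in gives no verdict.

- **Winding:** I wound about 410° in total. The last six readings at the knob averaged 12.1 N, with a highest of 12.9 N against the limit of 17.
- **Letting go:** The wheel ran back about 0.26 rad and stayed there in the later pictures. That fits the 0.2 to 0.6 rad expected onto the ratchet.
- **Lock lever:** I pushed the ball until it pressed back with 16 N at its stop, then moved the arm clear. The last picture puts the ball at x = 594 mm, against 593 mm calculated for the locked stop.
- **Surroundings:** The screwdriver, the pulley and the part of the tray in view look unmoved in the last picture. The deburring tool was partly hidden by the arm. The mug and spool box were outside that crop, and the arm only passed well above that side.

Two things were less certain:
- **Force readings:** They scattered by about 0.7 N either way, and some read slightly negative in the slack. The true tension could therefore be about a newton off.
- **Lever stop:** It was met a few millimetres later than I had calculated, probably because the shut fingers are thinner than I assumed.

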